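Hold the probe rod free in the drill guide

ROBOT

A 6-joint arm with a two-finger parallel gripper is mounted at the origin on the work surface. World frame = base frame: x ahead of the robot, y to its left, z up, the work surface at z = 0. Lengths are in m, angles in rad, forces in N, time in s.
With the tool pointing down it reaches from about 0.35 to 0.975 m from the base axis. Payload 4.9 kg.
Tool frame: the origin (TCP) lies midway between the tips of the shut fingers; the grasp point (between the pads) lies ctrl.grip_point_offset behind it (ctrl.grip_point_offset is the distance from the TCP to the grasp point, in m); x points along the fingers, y is the direction in which the jaws open and shut, and the axes are right-handed (so a half turn about x gives the same grasp; the last joint's range is limited). The gripper opens to 85 mm and grips with 20 to 120 N. Pads are 22 mm wide; open, the fingers measure 114 mm over their backs; the gripper's body (76 mm by 85 mm) begins 54 mm behind the grasp point. The pads swing forward as they close: fully open they stand 13 mm farther back than shut.
Start: joints at [-1.302, 0.053, 1.613, -0, 1.476, -0.119], TCP at [0.236, -0.579, 0.231] pointing down, gripper open.
Joint ranges: [-3.01, 3.01], [-1.01, 2.22], [0.06, 2.58], [-1.02, 4.17], [0.09, 2.62], [-3.14, 3.14]. Speed limits (rad/s): [2.57, 2.57, 3.14, 3.14, 3.14, 3.14].

INTERFACE

Orientations are given as a rotation vector (axis times angle).
In Python, from station import ctrl gives the robot as it stands. The module is installed in compiled form; this text tells all that it offers.
- The arm moves only by the tool drive_tool, never from a script. Its argument "commands" is text: rows parted by semicolons, each of 5 numbers parted by spaces: the closure, from -1 (fully open) to 1 (shut), so that 0 is half open, then the shift along the tool's x, y, z in units of 40 mm (1.0 is 40 mm), then the turn about the tool's x in units of 5 degrees (1.0 is 5 degrees). A call has 1 to 8 rows; each row is the pose to reach, as a shift and turn from the pose commanded when the call began, along the tool's axes at that moment; what a row does not reach only later rows make up. A row lasts 1/12 s, in which the tool goes at most 41.7 mm and 7.16 degrees, less where a joint would pass 70% of its speed; a pose out of reach is approached as far as the arm can. A call with a gripper value outside its range is refused whole. The fingers move at their own pace and stop on an object; "newtons" is the grip in N (left out, the last holds). Time passes only in rows, so rows that repeat a pose let the fingers close. It gives the time, the measured TCP pose, the force and the opening at its end, in the units of the state.
- ctrl.get_obs(): the state, without advancing time (a new reading comes with each control period).
- ctrl.get_image(name): name is "scene" or "top"; returns (picture, depth): 420x560x3 uint8, blue, green, red; 420x560 float32, m along the optical axis (not along the pixel's ray), 0 where there is no reading.
- ctrl.camera_info(name): a dict with "K" (3x3 intrinsics, pixels), "T" (4x4, takes a point from camera to world coordinates). Camera axes: x right, y down, z forward; pixel columns grow to the right and rows downward; lengths in m; the calibration is good to about 2 mm. A picture is of the moment at which its call begins. camera_info takes no time and is no camera call.
- ctrl.finish_job(): hands the job in, once; it reports no verdict.
The state is a dict: "t": time; "q": joint angles; "dq": joint speeds; "effort": joint torques, N m; "tool_pos": TCP position; "tool_rot": TCP orientation; "contact_force": force on the tool from outside, world axes, zero at the start; "wrist_torque": the same for the moment, N m; "opening": finger opening in m.
Only numpy, scipy, OpenCV 4.12 (cv2) and the standard library are available. Lean on these libraries where they do the work, as an engineer would, in place of code of your own. Each camera call takes 0.05 s, during which the arm holds its last target.

TASK

First swing the small cover on top of the drill guide all the way aside until it stops. Then take the probe rod (the tool with the straight round wooden handle) from the rack and lower it upright, stem first, through the guide hole without touching the guide or the wood block under it, until the tip is about midway between the underside of the guide and the block. Finish while still holding it there, centred and still, and leave the other things on the bench where they are.

Things in the scene. Friction and masses are not known exactly. Their poses are not given: they have to be found in the camera images.
- fixture: Fixed drill-guide stand. Origin on the bench straight below the guide hole; z up, -x side open, green column at x 75 to 115 mm. Base 200 x 140 x 14 mm. Steel guide plate: underside 100 mm, top 125 mm above the bench, x -51 to +75, y +-45 mm, with an upright through hole 30 mm across at x = y = 0. Under the hole a fixed wood block 75 mm square, its top 45 mm above the bench.
- bore_top (a point): Centre of the guide hole's mouth, in the top face of the guide plate, 125 mm above the bench (axes as the fixture's).
- gap_mid (a point): Point on the hole's axis midway between the guide's underside and the wood block, 72.5 mm above the bench.
- cover (a joint): Angle (rad) of the aluminium cover, a disc 44 mm across on an arm, 6 mm high, turning about an upright pivot at fixture x = +60 mm, y = 0. 0 = disc over the hole; it grows as the disc swings clockwise seen from above, towards fixture +y, to the stop at 1.6 (disc at +y of the pivot). Starts at 0 to 0.3, stays where left, takes about 1 N at the pin.
- cover_pin (a point): Upright steel pin on the cover disc's centre, 12 mm in diameter, 42 mm tall above the disc, 60 mm from the pivot; this point is on its axis 16 mm below its top, 157 mm above the bench. Can be pinched from above or pushed.
- rack: Fixed plywood rack block 70 x 250 x 60 mm (x, y, z), origin under its centre on the bench. Three upright holes 12 mm across, 50 mm deep, at y = -80, 0 and +80 mm, each with a tool standing in it; which tool is in which hole varies.
- probe_grip (a point): Centre of the probe rod's handle: a straight round wooden cylinder 26 mm across, 56 mm tall (28 mm above and below this point), on a steel stem 10 mm across. z runs up the rod; the stem's tip is 138 mm below this point, 110 mm of stem is bare. Loose, 0.08 to 0.17 kg. In the rack this point is 148 mm above the bench.
- probe_tip (a point): Centre of the flat lower end of the probe rod's stem.
- probe: The whole probe rod, origin at the stem's tip, z up the rod, 166 mm long.
- square_tool: Bystander in the rack: same stem, square wooden handle 22 x 22 x 40 mm, total height 150 mm; origin at its tip.
- ball_tool: Bystander in the rack: same stem, wooden ball handle 34 mm across, total height 142 mm; origin at its tip.
- wood_blank: Bystander: dark wood bar 120 x 40 x 22 mm lying on the bench, origin under its centre.
- collar: Bystander: steel ring 48 mm across, 18 mm high, lying on the bench.
- jar: Bystander: brown glass jar 68 mm across, 90 mm tall.
- mug: Bystander: white mug 80 mm across, 95 mm tall.
- wrench: Bystander: steel wrench lying flat on the bench.

How it is judged:
On the way, in this order (a step that is already met when the one before it is completed fails the run):
1. the cover is swung all the way aside (joint above 1.2 rad) (value of joint cover above 1.2 rad), for 0.2 s.
2. the probe rod is held in the fingers, its tip clear above the rack and the guide's top (height (world z) of probe_tip above 0.125 m and contact force between probe and the fingers above 1 N), for 0.1 s.
At the end, for the whole second after the job is handed in: Cover aside (over 1.2 rad); probe rod held by the fingers, still (under 20 mm/s), upright within 0.12 rad, touching nothing of the fixture, its tip within 6 mm of the hole axis and within 18 mm of midway between guide underside and block (value of joint cover above 1.2 rad and horizontal distance between probe_tip and gap_mid below 0.006 m and z of probe_tip in the frame of gap_mid between -0.018 and 0.018 m and angle between probe's own z axis and vertical below 0.12 rad and contact force between probe and the fingers above 1 N and contact force between probe and fixture below 0.3 N and linear speed of probe below 0.02 m/s); the arm keeps its last pose, push and grip.
It fails at once if the probe rod touches the guide, its cover or the block (over 0.5 N) (contact force between probe and fixture above 0.5 N).
It fails at once if another thing on the bench or in the rack is moved more than 30 mm (distance of any of square_tool, ball_tool, wood_blank, collar, jar, mug, wrench from where it was at the start of the episode above 0.03 m).
It also fails if it takes over 64 s, if anything falls off the work surface, if the arm or the gripper's body presses on something with over 40 N, if the wrist force passes 120 N, or if a joint passes its speed limit or range.

## Working session

There is one attempt and no reset: what is moved stays moved. The work goes in short steps, Python scripts to look and compute and a tool call to move; the robot and the scene stay as the last step left them, time stands still between calls to the robot, and variables do not carry over. Pictures are saved under pics/ and viewed, and the job is handed in when it is done.

Besides the shell and the picture viewer there is one more tool, called after ">>>" as name(argument=value, ...) on one line, values as JSON. drive_tool: Moves the arm, as the interface text tells. Its arguments: {"type":"object","properties":{"commands":{"type":"string"},"newtons":{"type":"number"}},"required":["commands"]}

```bash
mkdir -p pics; cat > look.py <<'E'
import sys,numpy as np,cv2
from station import ctrl
def grab(tag):
    for n in ("scene","top"):
        im,d=ctrl.get_image(n)
        cv2.imwrite(f"pics/{n}_{tag}.png",im); np.save(f"/tmp/{n}_{tag}.npy",d)
if __name__=="__main__":
    grab(sys.argv[1])
    o=ctrl.get_obs()
    for k in("t","q","tool_pos","tool_rot","contact_force","opening"):print(k,np.round(o[k],4))
    print(ctrl.grip_point_offset)
    for n in("scene","top"):
        c=ctrl.camera_info(n);print(n,np.round(c["K"],1).tolist(),np.round(c["T"],4).tolist())
E
python3 look.py a
```

```text
t 0.1
q [-1.302   0.0533  1.6142  0.      1.476  -0.119 ]
tool_pos [ 0.2362 -0.578   0.2302]
tool_rot [ 2.0095  0.3966 -2.0098]
contact_force [ 0.5551 -0.0264 -0.7884]
opening 0.0849
0.0187
scene [[406.1, 0.0, 275.4], [0.0, 406.1, 209.8], [0.0, 0.0, 1.0]] [[0.5545, 0.7096, -0.4347, 0.9322], [0.8321, -0.4772, 0.2826, -0.2299], [-0.0069, -0.5185, -0.8551, 0.8235], [0.0, 0.0, 0.0, 1.0]]
top [[465.6, 0.0, 279.8], [0.0, 465.6, 205.0], [0.0, 0.0, 1.0]] [[-0.0146, -0.9838, 0.1789, 0.3507], [-0.9999, 0.0158, 0.0052, 0.0252], [-0.008, -0.1788, -0.9839, 1.2854], [0.0, 0.0, 0.0, 1.0]]
```

View pics/scene_a.png

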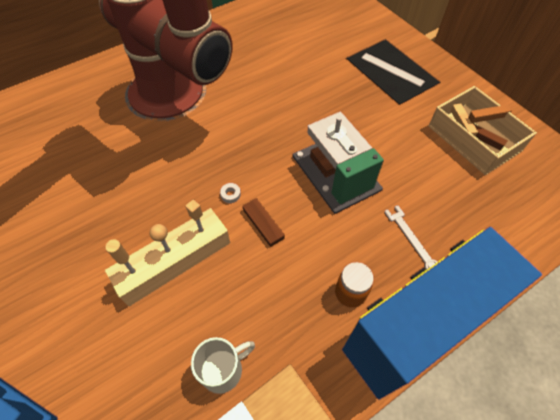

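View pics/top_a.png

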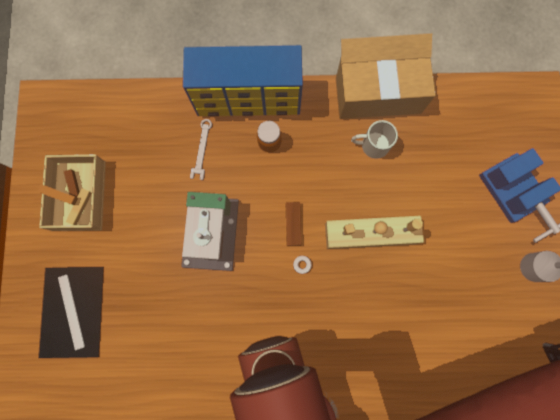

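```bash
python3 - <<'E'
import cv2,numpy as np
s=cv2.imread("pics/scene_a.png");t=cv2.imread("pics/top_a.png")
z=lambda i,x0,y0,w,h,f:cv2.resize(i[y0:y0+h,x0:x0+w],None,fx=f,fy=f,interpolation=cv2.INTER_CUBIC)
a=np.vstack([z(s,95,190,150,112,5)[:, :750]]);cv2.imwrite("pics/z1.png",a)
cv2.imwrite("pics/z2.png",z(s,285,100,110,110,5))
cv2.imwrite("pics/z3.png",z(t,175,185,75,90,6))
cv2.imwrite("pics/z4.png",z(t,320,200,110,60,7))
E
```

```text
(no output)
```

View pics/z1.png

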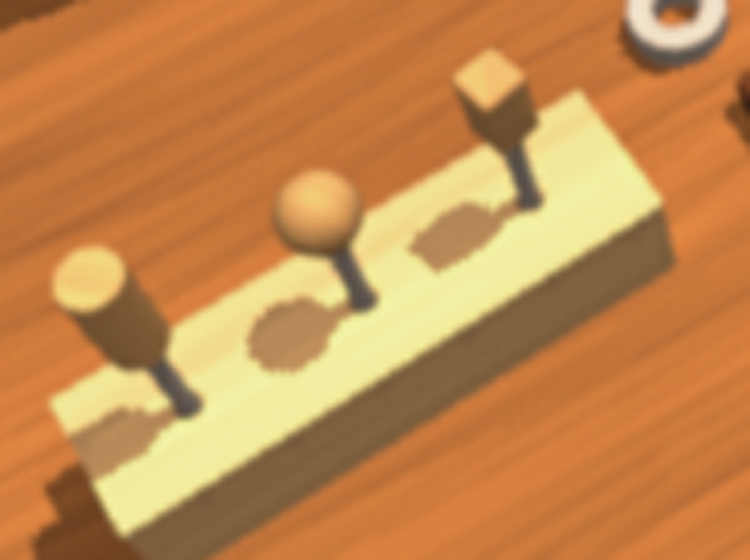

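View pics/z2.png

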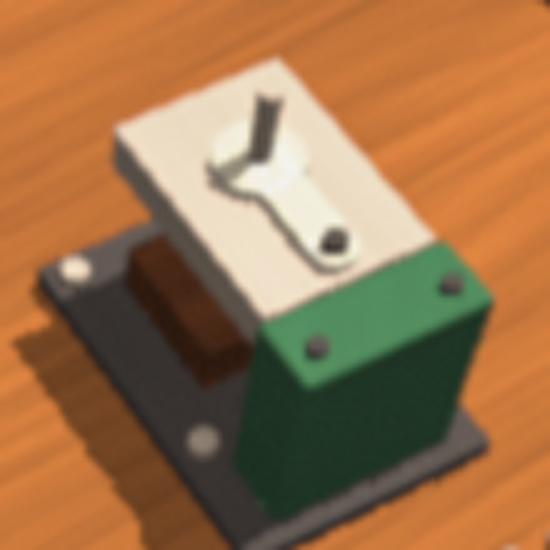

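View pics/z3.png

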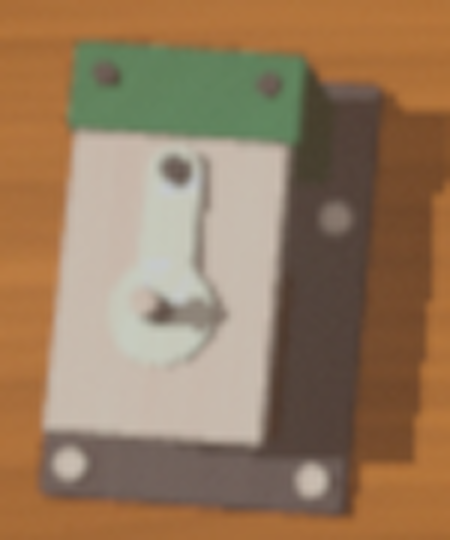

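View pics/z4.png

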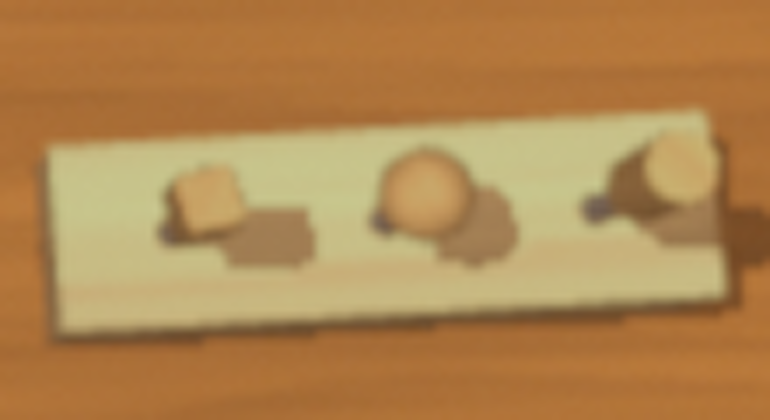

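```bash
cat > geo.py <<'E'
import numpy as np,cv2
from station import ctrl
C={n:ctrl.camera_info(n) for n in("scene","top")}
def onz(n,u,v,z):
    K,T=np.array(C[n]["K"]),np.array(C[n]["T"]);r=T[:3,:3]@np.linalg.inv(K)@[u,v,1];s=(z-T[2,3])/r[2];return T[:3,3]+s*r
def P(n):
    return np.array(C[n]["K"])@np.linalg.inv(np.array(C[n]["T"]))[:3]
def tri(s,t):
    X=cv2.triangulatePoints(P("scene"),P("top"),np.array(s,float).reshape(2,1),np.array(t,float).reshape(2,1))
    X=(X[:3]/X[3]).ravel()
    e=[np.hypot(*((P(n)@[*X,1])[:2]/(P(n)@[*X,1])[2]-p)) for n,p in(("scene",s),("top",t))]
    return np.round(X,4),np.round(e,2)
def cloud(n,tag):
    d=np.load(f"/tmp/{n}_{tag}.npy");v,u=np.mgrid[:420,:560];K,T=np.array(C[n]["K"]),np.array(C[n]["T"])
    p=np.stack([(u-K[0,2])/K[0,0]*d,(v-K[1,2])/K[1,1]*d,d],-1)@T[:3,:3].T+T[:3,3]
    p[d==0]=np.nan;return p
def proj(n,X):
    q=P(n)@[*X,1];return q[:2]/q[2]
E
python3 - <<'E'
from geo import *
S=lambda x,y,x0,y0:(x0+x/5,y0+y/5)
pairs={"probe top":(S(90,280,95,190),(320+680/7,200+168/7)),
"probe stem@rack":(S(187,408,95,190),(320+597/7,200+208/7)),
"ball":(S(317,210,95,190),(320+425/7,200+193/7)),
"sq top":(S(489,80,95,190),(320+211/7,200+198/7)),
"pin top":(S(268,98,285,100),(175+145/6,185+300/6)),
"pivot":(S(334,240,285,100),(175+176/6,185+168/6)),
"bolt1":(S(452,284,285,100),(175+105/6,185+73/6)),
"bolt2":(S(316,347,285,100),(175+270/6,185+84/6)),
"basebolt -x-y":(S(75,270,285,100),(175+310/6,185+480/6)),
"plate -x-y":(S(118,130,285,100),(175+265/6,185+443/6)),
"plate -x+y":(S(280,58,285,100),(175+43/6,185+432/6)),
"rack c NE(-y+x)":(S(125,537,95,190),(320+706/7,200+110/7)),
"rack -y-x":(S(50,403,95,190),(320+727/7,200+298/7)),
"rack +y-x":(S(580,92,95,190),(320+58/7,200+335/7)),
"rack +y+x":(S(660,205,95,190),(320+47/7,200+148/7)),
}
for k,(s,t) in pairs.items(): print(k,*tri(s,t))
for n in("scene","top"):
    p=cloud(n,"a");z=p[...,2]
    m=(np.abs(z-.125)<.004)&(np.abs(p[...,1]-.19)<.12)&(np.abs(p[...,0]-.33)<.15)
    q=p[m];print(n,len(q),np.median(q[:,2]),np.nanmin(q,0),np.nanmax(q,0),cv2.minAreaRect(q[:,:2].astype(np.float32)))
    m=(np.abs(z-.06)<.006)&(np.abs(p[...,1]+.18)<.2)&(np.abs(p[...,0]-.33)<.15)
    q=p[m];print("rack",len(q),np.median(q[:,2]),cv2.minAreaRect(q[:,:2].astype(np.float32)))
    for nm,(a,b) in pairs.items():
        u,v=(a if n=="scene" else b);print(nm,np.round(p[int(round(v)),int(round(u))],4))
E
```

```text
probe top [ 0.5015 -0.2981  0.1716] [0.59 0.35]
probe stem@rack [ 0.5023 -0.2991  0.0569] [0.51 0.3 ]
ball [ 0.4988 -0.2176  0.1365] [0.49 0.29]
sq top [ 0.4959 -0.1386  0.1559] [0.77 0.47]
pin top [0.4839 0.2277 0.1676] [0.53 0.37]
pivot [0.5432 0.2218 0.1349] [0.78 0.52]
bolt1 [0.5861 0.2541 0.1262] [0.88 0.59]
bolt2 [0.58   0.1839 0.1264] [0.72 0.46]
basebolt -x-y [0.4189 0.179  0.0168] [0.47 0.34]
plate -x-y [0.4298 0.1866 0.1236] [1.62 1.15]
plate -x+y [0.4355 0.2783 0.1225] [1.14 0.83]
rack c NE(-y+x) [ 0.5392 -0.3419  0.0575] [1.04 0.6 ]
rack -y-x [ 0.4677 -0.3457  0.0549] [0.96 0.59]
rack +y-x [ 0.4578 -0.0937  0.0543] [0.62 0.4 ]
rack +y+x [ 0.5285 -0.0923  0.0565] [0.2  0.12]
scene 474 0.1253550171757063 [0.42940732 0.18361864 0.12114634] [0.47991107 0.27838007 0.12868999] ((0.4559756815433502, 0.23110777139663696), (0.09366471320390701, 0.050555430352687836), 88.16471099853516)
rack 655 0.06007711100374691 ((0.4736206829547882, -0.21798942983150482), (0.021520834416151047, 0.25012484192848206), 2.103848695755005)
probe top [ 0.5047 -0.2967  0.176 ]
probe stem@rack [ 0.5056
[... 629 characters left out ...]
52698, 0.04975781589746475), 85.93357849121094)
rack 529 0.05894143287590636 ((0.47069793939590454, -0.21801669895648956), (0.24862907826900482, 0.018562953919172287), 89.9937973022461)
probe top [ 0.5009 -0.2976  0.1749]
probe stem@rack [ 0.4998 -0.2957  0.0697]
ball [ 0.496  -0.2164  0.1484]
sq top [ 0.4955 -0.1386  0.161 ]
pin top [0.4825 0.226  0.1748]
pivot [0.543  0.2221 0.1321]
bolt1 [0.5854 0.254  0.1273]
bolt2 [0.5789 0.1826 0.1286]
basebolt -x-y [0.4184 0.1772 0.0173]
plate -x-y [0.4352 0.1996 0.0133]
plate -x+y [0.4422 0.3008 0.0125]
rack c NE(-y+x) [ 0.547  -0.3614 -0.0011]
rack -y-x [ 0.4712 -0.3633  0.0026]
rack +y-x [ 0.4609 -0.0982  0.0096]
rack +y+x [ 0.5288 -0.0934  0.0564]
```

```bash
python3 - <<'E'
from geo import *
for n in("scene","top"):
    p=cloud(n,"a");z=p[...,2]
    for nm,z0,cx,cy,dx,dy in(("plate",.125,.51,.23,.1,.1),("rack",.06,.5,-.218,.06,.16)):
        m=(np.abs(z-z0)<.005)&(np.abs(p[...,1]-cy)<dy)&(np.abs(p[...,0]-cx)<dx)
        q=p[m];r=cv2.minAreaRect(q[:,:2].astype(np.float32));print(n,nm,len(q),np.round(r[0],4),np.round(r[1],4),r[2])
    m=(z>.15)&(np.abs(p[...,1]+.298)<.03)&(np.abs(p[...,0]-.502)<.03);q=p[m];print("probe",len(q),q.min(0),q.max(0),np.median(q,0))
    mt=m&(z>.172);print("top", p[mt].mean(0),mt.sum())
    m=(z>.14)&(np.abs(p[...,1]-.228)<.03)&(np.abs(p[...,0]-.484)<.03);q=p[m];print("pin",len(q),q.min(0),q.max(0),np.median(q,0))
    for yaw in(-3.5,-4.5):
      for X in (.48,.484):
        pass
# multi-view edge-based: plate corners from top view using z=.125, plus green corners
g=lambda x,y:(175+x/6,185+y/6)
for nm,xy in dict(mxpy=(43,432),mxmy=(265,443),pxpy=(75,42),pxmy=(305,52),bpy=(70,128),bmy=(293,143),piv=(176,168),disc=(163,310)).items():
    print(nm,np.round(onz("top",*g(*xy),.131 if nm in("disc",) else .125),4))
s=lambda x,y:(285+x/5,100+y/5)
for nm,xy in dict(mxmy=(118,130),mxpy=(280,58),pxpy=(492,298),pxmy=(310,387),bpy=(437,242),bmy=(263,320)).items():
    print(nm,np.round(onz("scene",*s(*xy),.125),4))
E
```

```text
scene plate 2073 [0.5147 0.2254] [0.1005 0.1688] 85.5083236694336
scene rack 3510 [ 0.499  -0.2168] [0.0724 0.2506] 2.103848695755005
probe 252 [ 0.4899218  -0.30958658  0.15021121] [ 0.51576189 -0.28431252  0.17797968] [ 0.50770038 -0.29623379  0.17460626]
top [ 0.50319857 -0.29694651  0.17553736] 157
pin 72 [0.47718757 0.22270606 0.14116913] [0.49025117 0.23382497 0.17616549] [0.48620888 0.22615106 0.16077279]
top plate 2059 [0.5167 0.2258] [0.0999 0.166 ] 85.23275756835938
top rack 1914 [ 0.5007 -0.2177] [0.0706 0.2511] 2.2811102867126465
probe 118 [ 0.49086936 -0.30843184  0.1509656 ] [ 0.51549448 -0.28420953  0.18018436] [ 0.50267772 -0.29389154  0.17402258]
top [ 0.50326517 -0.29627847  0.17510254] 85
pin 33 [0.47899067 0.22324318 0.1400862 ] [0.49027852 0.23418273 0.17498625] [0.48365858 0.22666196 0.17071877]
mxpy [0.4341 0.276  0.125 ]
mxmy [0.4282 0.1839 0.125 ]
pxpy [0.5991 0.2662 0.125 ]
pxmy [0.5932 0.1683 0.125 ]
bpy [0.562  0.2675 0.125 ]
bmy [0.554  0.1732 0.125 ]
piv [0.5441 0.2224 0.125 ]
disc [0.4834 0.226  0.131 ]
mxmy [0.4324 0.1891 0.125 ]
mxpy [0.4384 0.279  0.125 ]
pxpy [0.6019 0.266  0.125 ]
pxmy [0.5949 0.1707 0.125 ]
bpy [0.5647 0.2669 0.125 ]
bmy [0.5559 0.1763 0.125 ]
```

```bash
cat > plan.py <<'E'
import sys,numpy as np
from scipy.spatial.transform import Rotation as Ro
from station import ctrl
# usage: plan.py x y z_grasp [jaw_dir_deg world]
o=ctrl.get_obs();R=Ro.from_rotvec(o["tool_rot"]).as_matrix();p=np.array(o["tool_pos"])
g=p-R[:,0]*ctrl.grip_point_offset
print("t",round(o["t"],2),"q",np.round(o["q"],2),"grasp",np.round(g,4),"open",round(o["opening"],4),"F",np.round(o["contact_force"],1))
print("x",np.round(R[:,0],3),"y",np.round(R[:,1],3),"jawdeg",np.degrees(np.arctan2(R[1,1],R[0,1])).round(2))
if len(sys.argv)>3:
    d=np.array([float(a) for a in sys.argv[1:4]])-g
    print("units",np.round(R.T@d/.04,3),"mm",np.round(d*1000,1),"rows",np.linalg.norm(d)/.0417)
E
python3 plan.py .4838 .2282 .230
```

```text
t 0.1 q [-1.3   0.05  1.61  0.    1.48 -0.12] grasp [ 0.2362 -0.5781  0.2489] open 0.0849 F [ 0.6 -0.  -0.8]
x [-0.     0.002 -1.   ] y [ 0.378 -0.926 -0.002] jawdeg -67.78
units [  0.505 -16.318 -13.352] mm [247.6 806.3 -18.9] rows 20.230769156428746
```

>>> drive_tool(commands="-0.5 0 -16.32 -13.35 0;-0.5 0 -16.32 -13.35 0;-0.5 0 -16.32 -13.35 0;-0.5 0 -16.32 -13.35 0;-0.5 0 -16.32 -13.35 0;-0.5 0 -16.32 -13.35 0;-0.5 0 -16.32 -13.35 0;-0.5 0 -16.32 -13.35 0", newtons=30)

```text
t: 0.77
tool_pos: [0.334, -0.2579, 0.2307]
tool_rot: [2.01, 0.394, -2.01]
contact_force: [0.9, 0.0, 0.7]
opening: 0.0642
```

```bash
python3 plan.py .4838 .2282 .230
```

```text
t 0.77 q [-0.83 -0.47  2.06  0.    1.55  0.35] grasp [ 0.334  -0.2579  0.2494] open 0.0642 F [0.9 0.  0.7]
x [-0.  0. -1.] y [ 0.377 -0.926 -0.   ] jawdeg -67.83
units [ 0.49  -9.84  -8.053] mm [149.8 486.1 -19.4] rows 12.206321943404852
```

>>> drive_tool(commands="-0.5 0 -9.84 -8.05 0;-0.5 0 -9.84 -8.05 0;-0.5 0 -9.84 -8.05 0;-0.5 0 -9.84 -8.05 0;-0.5 0 -9.84 -8.05 0;-0.5 0 -9.84 -8.05 0;-0.5 0 -9.84 -8.05 0;-0.5 0 -9.84 -8.05 0")

```text
t: 1.43
tool_pos: [0.4318, 0.061, 0.2311]
tool_rot: [2.009, 0.395, -2.008]
contact_force: [0.8, -1.1, -0.1]
opening: 0.0641
```

```bash
python3 plan.py .4838 .2282 .230
```

```text
t 1.43 q [-0.03 -0.43  2.03 -0.    1.54  1.15] grasp [0.4318 0.061  0.2498] open 0.0641 F [ 0.8 -1.1 -0.1]
x [ 0. -0. -1.] y [ 0.379 -0.926  0.   ] jawdeg -67.76
units [ 0.495 -3.377 -2.785] mm [ 52.  167.2 -19.8] rows 4.225659938656205
```

>>> drive_tool(commands="-0.5 0 -3.38 -2.78 0;-0.5 0 -3.38 -2.78 0;-0.5 0 -3.38 -2.78 0;-0.5 0 -3.38 -2.78 0;-0.5 0 -3.38 -2.78 0;-0.5 0.5 -3.38 -2.78 0;-0.5 0.5 -3.38 -2.78 0")

```text
t: 2.02
tool_pos: [0.4819, 0.2261, 0.2074]
tool_rot: [2.001, 0.395, -2.014]
contact_force: [0.0, -1.2, -1.2]
opening: 0.064
```

```bash
python3 look.py b | head -3;python3 plan.py .4838 .2282 .157; python3 - <<'E'
import cv2
s=cv2.imread("pics/scene_b.png");t=cv2.imread("pics/top_b.png")
import numpy as np
f=lambda i,x,y:cv2.resize(i[y:y+130,x:x+130],(400,400),interpolation=cv2.INTER_CUBIC)
cv2.imwrite("pics/zb.png",np.hstack([f(s,280,60),f(t,150,170)]))
E
```

```text
t 2.1167
q [ 2.9720e-01 -1.5280e-01  1.8469e+00 -2.0000e-04  1.4508e+00  1.4803e+00]
tool_pos [0.4828 0.2254 0.2099]
t 2.12 q [ 0.3  -0.15  1.85 -0.    1.45  1.48] grasp [0.4829 0.2254 0.2286] open 0.0642 F [-1.   0.9  0.8]
x [-0.003 -0.001 -1.   ] y [ 0.378 -0.926 -0.   ] jawdeg -67.79
units [ 1.791 -0.055 -0.053] mm [  0.9   2.8 -71.6] rows 1.7194696102253242
```

View pics/zb.png

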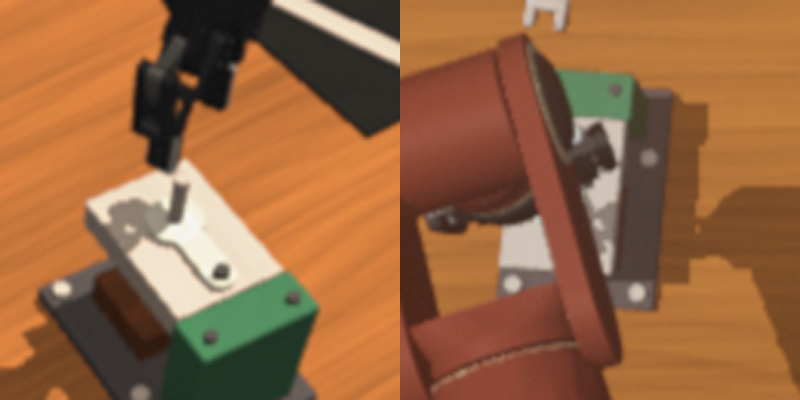

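The wrist shows directly above the pin (scene crop: fingers near (160,130), pin at (180,205)). Now I lower it.

>>> drive_tool(commands="-0.5 0.6 -0.05 -0.05 0;-0.5 1.2 -0.05 -0.05 0;-0.5 1.76 -0.05 -0.05 0;-0.5 1.76 -0.05 -0.05 0;1 1.76 -0.05 -0.05 0;1 1.76 -0.05 -0.05 0;1 1.76 -0.05 -0.05 0;1 1.76 -0.05 -0.05 0", newtons=25)

```text
t: 2.78
tool_pos: [0.4862, 0.2288, 0.1432]
tool_rot: [2.013, 0.395, -2.005]
contact_force: [0.4, 0.3, -0.1]
opening: 0.0156
```

```bash
python3 plan.py .4838 .2282 .157
```

```text
t 2.78 q [ 0.3  -0.09  1.9   0.    1.32  1.48] grasp [0.4861 0.2288 0.1619] open 0.0156 F [ 0.4  0.3 -0.1]
x [ 0.003  0.001 -1.   ] y [ 0.378 -0.926  0.   ] jawdeg -67.79
units [ 0.122 -0.008  0.059] mm [-2.3 -0.6 -4.9] rows 0.1305660526049578
```

>>> drive_tool(commands="1 0 0 0 0;1 0 0 0 0;1 0 0 0 0")

```text
t: 3.03
tool_pos: [0.4858, 0.2292, 0.143]
tool_rot: [2.012, 0.396, -2.006]
contact_force: [-1.9, 0.4, 6.7]
opening: 0.0109
```

```bash
python3 plan.py .4838 .2282 .157; python3 - <<'E'
import numpy as np
from scipy.spatial.transform import Rotation as Ro
from station import ctrl
R=Ro.from_rotvec(ctrl.get_obs()["tool_rot"]).as_matrix()
yaw=np.radians(-4.6)
pin=lambda th:60*np.array([-np.cos(yaw-th),-np.sin(yaw-th),0])
for a,b in((0,.8),(.8,1.6)):
    for th in np.linspace(a,b,9)[1:]:
        d=pin(th)-pin(a); u=R.T@d/40; print(round(th,2),np.round(u,2),np.round(d,1))
E
```

```text
t 3.03 q [ 0.3  -0.09  1.9   0.    1.32  1.48] grasp [0.4858 0.2292 0.1617] open 0.0109 F [-1.9  0.4  6.7]
x [ 0.003  0.001 -1.   ] y [ 0.378 -0.926 -0.   ] jawdeg -67.77
units [0.118 0.004 0.056] mm [-2.  -1.  -4.7] rows 0.12485377027834935
0.1 [ 0.   -0.13 -0.07] [0.8 5.9 0. ]
0.2 [ 0.   -0.25 -0.16] [ 2.1 11.8  0. ]
0.3 [ 0.   -0.37 -0.26] [ 4.1 17.5  0. ]
0.4 [ 0.   -0.47 -0.37] [ 6.6 22.9  0. ]
0.5 [ 0.   -0.56 -0.49] [ 9.6 28.1  0. ]
0.6 [ 0.   -0.64 -0.62] [13.2 32.9  0. ]
0.7 [ 0.   -0.7  -0.75] [17.2 37.4  0. ]
0.8 [ 0.   -0.75 -0.89] [21.6 41.4  0. ]
0.9 [ 0.   -0.04 -0.15] [4.8 3.6 0. ]
1.0 [ 0.   -0.06 -0.29] [10.   6.7  0. ]
1.1 [ 0.   -0.07 -0.44] [15.4  9.2  0. ]
1.2 [ 0.   -0.06 -0.59] [21.  11.2  0. ]
1.3 [ 0.   -0.04 -0.74] [26.9 12.7  0. ]
1.4 [ 0.   -0.   -0.89] [32.8 13.5  0. ]
1.5 [ 0.    0.05 -1.03] [38.8 13.7  0. ]
1.6 [ 0.    0.11 -1.16] [44.8 13.4  0. ]
```

>>> drive_tool(commands="1 0 -0.13 -0.07 0;1 0 -0.25 -0.16 0;1 0 -0.37 -0.26 0;1 0 -0.47 -0.37 0;1 0 -0.56 -0.49 0;1 0 -0.64 -0.62 0;1 0 -0.70 -0.75 0;1 0 -0.75 -0.89 0")

```text
t: 3.7
tool_pos: [0.5075, 0.2695, 0.1427]
tool_rot: [2.01, 0.392, -2.007]
contact_force: [-0.3, -3.5, 6.6]
opening: 0.0111
```

>>> drive_tool(commands="1 0 -0.04 -0.15 0;1 0 -0.06 -0.29 0;1 0 -0.07 -0.44 0;1 0 -0.06 -0.59 0;1 0 -0.04 -0.74 0;1 0 0 -0.89 0;1 0 0.05 -1.03 0;1 0 0.11 -1.16 0")

```text
t: 4.37
tool_pos: [0.5513, 0.2866, 0.1428]
tool_rot: [2.014, 0.402, -2.01]
contact_force: [-3.3, 11.1, 4.3]
opening: 0.0108
```

```bash
python3 look.py c | head -3;python3 plan.py .548 .283 .25; python3 - <<'E'
import cv2
s=cv2.imread("pics/scene_c.png");t=cv2.imread("pics/top_c.png")
import numpy as np
f=lambda i,x,y:cv2.resize(i[y:y+130,x:x+130],(400,400),interpolation=cv2.INTER_CUBIC)
cv2.imwrite("pics/zc.png",np.hstack([f(s,280,60),f(t,150,170)]))
E
```

```text
t 4.4667
q [0.3566 0.1106 1.7029 0.0062 1.3228 1.5381]
tool_pos [0.5522 0.2867 0.1429]
t 4.47 q [0.36 0.11 1.7  0.01 1.32 1.54] grasp [0.5522 0.2865 0.1616] open 0.0109 F [-0.1  9.6  3.3]
x [ 0.003  0.007 -1.   ] y [ 0.378 -0.926 -0.006] jawdeg -67.78
units [-2.212  0.029  0.118] mm [-4.2 -3.5 88.4] rows 2.124823612755971
```

View pics/zc.png

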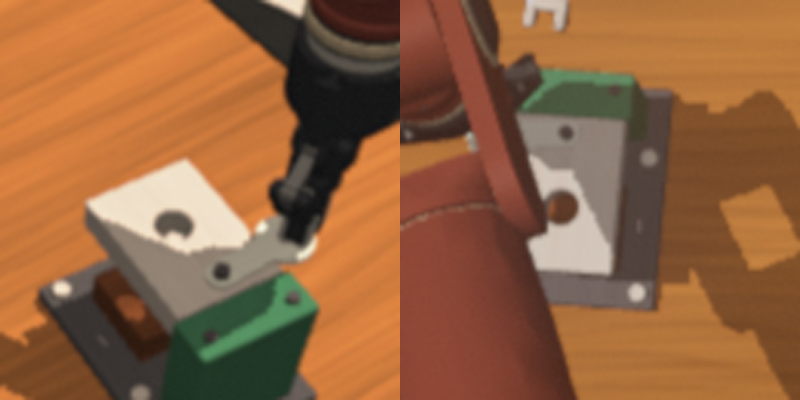

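>>> drive_tool(commands="0.2 0 0 0 0;0.2 0 0 0 0;0.2 0 0 0 0;0.2 0 0 0 0;0.2 -0.5 0 0 0;0.2 -1.5 0 0 0;-0.2 -2.5 0 0 0;-0.5 -2.5 0 0 0")

```text
t: 5.13
tool_pos: [0.555, 0.2844, 0.2513]
tool_rot: [2.025, 0.397, -1.994]
contact_force: [0.9, -0.9, 2.4]
opening: 0.057
```

```bash
python3 plan.py .502 -.297 .25
```

```text
t 5.13 q [ 0.35  0.03  1.6  -0.    1.49  1.54] grasp [0.5548 0.2843 0.27  ] open 0.057 F [ 0.9 -0.9  2.4]
x [ 0.015  0.005 -1.   ] y [ 0.378 -0.926  0.001] jawdeg -67.8
units [ 0.409 12.956  6.72 ] mm [ -52.8 -581.3  -20. ] rows 14.005304335445121
```

>>> drive_tool(commands="-0.5 0 12.96 6.72 -13.56;-0.5 0 12.96 6.72 -13.56;-0.5 0 12.96 6.72 -13.56;-0.5 0 12.96 6.72 -13.56;-0.5 0 12.96 6.72 -13.56;-0.5 0 12.96 6.72 -13.56;-0.5 0 12.96 6.72 -13.56;-0.5 0 12.96 6.72 -13.56")

```text
t: 5.8
tool_pos: [0.5233, -0.0257, 0.2408]
tool_rot: [1.393, 1.078, -1.393]
contact_force: [0.8, -0.6, -1.1]
opening: 0.0637
```

```bash
python3 plan.py .502 -.297 .25
```

```text
t 5.8 q [-0.19 -0.2   1.83 -0.    1.5   0.06] grasp [ 0.5233 -0.0257  0.2595] open 0.0637 F [ 0.8 -0.6 -1.1]
x [ 0. -0. -1.] y [ 0.968 -0.251  0.   ] jawdeg -14.53
units [0.241 1.187 6.698] mm [ -21.3 -271.3   -9.5] rows 6.529246000675491
```

>>> drive_tool(commands="-0.5 0 1.19 6.7 -2.9;-0.5 0 1.19 6.7 -2.9;-0.5 0 1.19 6.7 -2.9;-0.5 0 1.19 6.7 -2.9;-0.5 0 1.19 6.7 -2.9;-0.5 0 1.19 6.7 -2.9;-0.5 0 1.19 6.7 -2.9;-0.5 0 1.19 6.7 -2.9")

```text
t: 6.47
tool_pos: [0.4999, -0.3003, 0.2405]
tool_rot: [1.216, 1.203, -1.22]
contact_force: [0.4, 0.0, 0.5]
opening: 0.064
```

```bash
python3 look.py d | head -3;python3 plan.py .502 -.297 .148; python3 - <<'E'
import cv2
s=cv2.imread("pics/scene_d.png");t=cv2.imread("pics/top_d.png")
import numpy as np
f=lambda i,x,y:cv2.resize(i[y:y+130,x:x+130],(400,400),interpolation=cv2.INTER_CUBIC)
g=lambda i,x,y:cv2.resize(i[y:y+60,x:x+60],(400,400),interpolation=cv2.INTER_CUBIC)
cv2.imwrite("pics/zd.png",np.hstack([f(s,70,180),f(t,310,170)]))
cv2.imwrite("pics/zh.png",np.hstack([g(s,305,105),g(t,175,205)]))
E
```

```text
t 6.5667
q [-6.6190e-01 -5.4400e-02  1.7047e+00  2.0000e-04  1.4923e+00 -6.5350e-01]
tool_pos [ 0.5007 -0.296   0.2404]
t 6.57 q [-0.66 -0.05  1.7   0.    1.49 -0.65] grasp [ 0.5007 -0.296   0.2591] open 0.0641 F [-0.3 -0.1 -0.5]
x [-0.001  0.001 -1.   ] y [ 1.    -0.008 -0.001] jawdeg -0.48
units [2.777 0.034 0.027] mm [   1.3   -1.  -111.1] rows 2.664577093271947
```

View pics/zd.png

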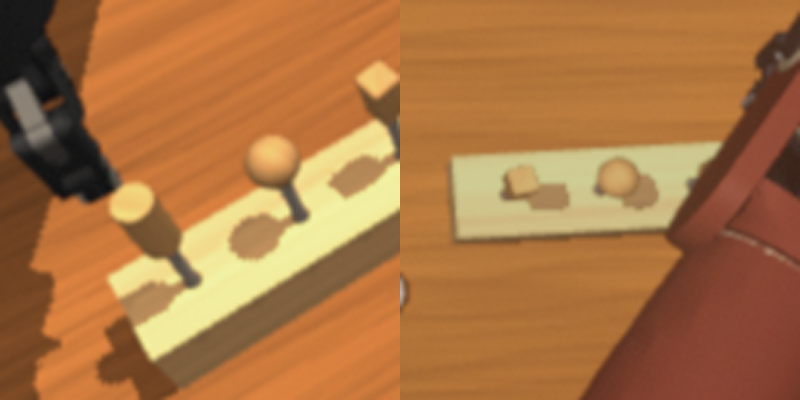

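View pics/zh.png

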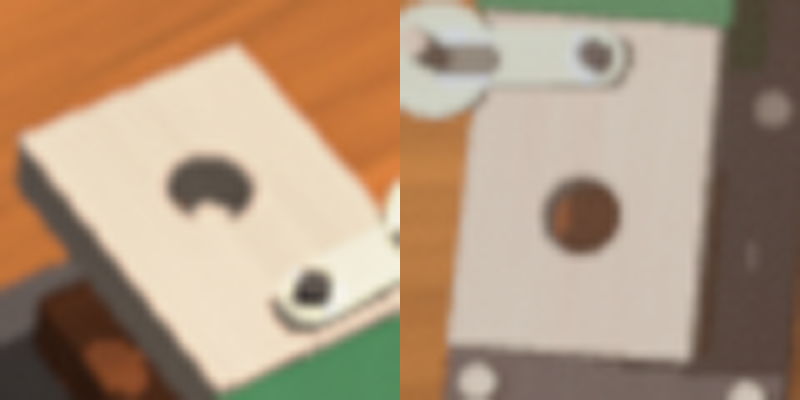

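```bash
python3 - <<'E'
from geo import *
c=lambda x,y,f,x0,y0:((x+.5)/f-.5+x0,(y+.5)/f-.5+y0)
f=400/60
hs=c(210,189,f,305,105);ht=c(182,215,f,175,205)
print("hole",tri(hs,ht),onz("scene",*hs,.125),onz("top",*ht,.125))
ps=c(90,280,5,95,190);pt=c(680,168,7,320,200)
print("ptop",tri(ps,pt),onz("scene",*ps,.176),onz("top",*pt,.176))
ss=c(187,408,5,95,190);st=c(597,208,7,320,200)
print("stem",tri(ss,st),onz("scene",*ss,.06),onz("top",*st,.06))
E
```

```text
hole (array([0.4839, 0.228 , 0.1249]), array([0.2 , 0.14])) [0.48421701 0.22837439 0.125     ] [0.4837254  0.22772826 0.125     ]
ptop (array([ 0.5021, -0.2973,  0.1738]), array([0.03, 0.02])) [ 0.50360375 -0.29696615  0.176     ] [ 0.50179775 -0.29665447  0.176     ]
stem (array([ 0.5029, -0.2982,  0.0595]), array([0.05, 0.03])) [ 0.50314574 -0.29824379  0.06      ] [ 0.50286049 -0.29800655  0.06      ]
```

>>> drive_tool(commands="-0.5 0.7 0.04 0.03 0;-0.5 1.5 0.04 0.03 0;-0.5 2.2 0.04 0.03 0;-0.5 2.77 0.04 0.03 0;-0.5 2.77 0.04 0.03 0;-0.5 2.77 0.04 0.03 0")

```text
t: 7.07
tool_pos: [0.5023, -0.2944, 0.1289]
tool_rot: [1.213, 1.211, -1.213]
contact_force: [-0.7, -0.2, 0.3]
opening: 0.0639
```

```bash
python3 plan.py .5025 -.2972 .148
```

```text
t 7.07 q [-0.66  0.04  1.8   0.    1.3  -0.65] grasp [ 0.5023 -0.2944  0.1476] open 0.0639 F [-0.7 -0.2  0.3]
x [-0.003  0.002 -1.   ] y [ 1.    -0.004 -0.003] jawdeg -0.25
units [-0.011  0.004  0.07 ] mm [ 0.2 -2.8  0.4] rows 0.06783611329957992
```

>>> drive_tool(commands="-0.5 0 0 0.05 0;0.3 0 0 0.05 0;1 0 0 0.05 0;1 0 0 0.05 0;1 0 0 0.05 0;1 0 0 0.05 0;1 0 0 0.05 0;1 0 0 0.05 0", newtons=50)

```text
t: 7.73
tool_pos: [0.5031, -0.299, 0.1321]
tool_rot: [1.213, 1.205, -1.214]
contact_force: [-1.9, 0.9, 6.0]
opening: 0.0247
```

```bash
python3 plan.py .5025 -.2972 .148
```

```text
t 7.73 q [-0.66  0.04  1.8  -0.    1.3  -0.66] grasp [ 0.5031 -0.2989  0.1508] open 0.0247 F [-1.9  0.9  6. ]
x [ 0.001 -0.002 -1.   ] y [ 1.    -0.006  0.001] jawdeg -0.34
units [ 0.07  -0.016 -0.043] mm [-0.6  1.7 -2.8] rows 0.08061566970127378
```

>>> drive_tool(commands="1 -0.3 0 0 0;1 -0.9 0 0 0;1 -1.6 0 0 0;1 -2.4 0 0 0;1 -3.2 0 0 0;1 -3.9 0 0 0;1 -4.4 0 0 0;1 -4.4 0 0 0")

```text
t: 8.4
tool_pos: [0.5047, -0.2995, 0.3132]
tool_rot: [1.213, 1.195, -1.21]
contact_force: [0.0, 0.1, -1.3]
opening: 0.0251
```

```bash
python3 look.py e | head -3;python3 plan.py .4839 -.09 .325; python3 - <<'E'
import cv2
s=cv2.imread("pics/scene_e.png");t=cv2.imread("pics/top_e.png")
import numpy as np
f=lambda i,x,y:cv2.resize(i[y:y+200,x:x+200],(400,400),interpolation=cv2.INTER_CUBIC)
cv2.imwrite("pics/ze.png",np.hstack([f(s,30,110),f(t,300,130)]))
E
```

```text
t 8.5
q [-6.6250e-01 -7.7100e-02  1.6172e+00  2.0000e-04  1.6001e+00 -6.5660e-01]
tool_pos [ 0.5031 -0.2983  0.3067]
t 8.5 q [-0.66 -0.08  1.62  0.    1.6  -0.66] grasp [ 0.503  -0.2983  0.3254] open 0.0248 F [ 0.6  0.7 -3.2]
x [ 0.001 -0.001 -1.   ] y [ 1.    -0.006  0.001] jawdeg -0.34
units [ 5.000e-03 -5.090e-01 -5.204e+00] mm [-19.1 208.3  -0.4] rows 5.015620201055568
```

View pics/ze.png

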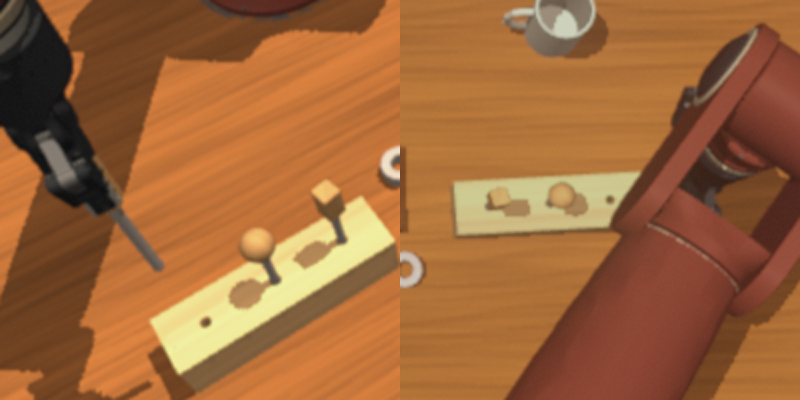

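>>> drive_tool(commands="1 0 0 -0.3 0;1 0 -0.05 -1 0;1 0 -0.1 -1.8 0;1 0 -0.15 -2.6 0;1 0 -0.2 -3.4 0;1 0 -0.25 -4.2 0;1 0 -0.3 -5 0;1 0 -0.35 -5.8 0")

```text
t: 9.17
tool_pos: [0.4886, -0.0636, 0.3031]
tool_rot: [1.213, 1.211, -1.216]
contact_force: [0.7, -0.9, -2.6]
opening: 0.0248
```

```bash
python3 plan.py .4839 .228 .325
```

```text
t 9.17 q [-0.28 -0.3   1.82  0.    1.63 -0.28] grasp [ 0.4887 -0.0637  0.3218] open 0.0248 F [ 0.7 -0.9 -2.6]
x [-0.004  0.002 -1.   ] y [ 1.    -0.006 -0.005] jawdeg -0.33
units [-0.067 -0.163 -7.291] mm [ -4.8 291.7   3.2] rows 6.996129119685172
```

>>> drive_tool(commands="1 0 0 -0.9 0;1 0 -0.05 -1.8 0;1 0 -0.1 -2.7 0;1 0 -0.15 -3.6 0;1 0 -0.15 -4.5 0;1 0 -0.15 -5.4 0;1 0 -0.15 -6.2 0;1 0 -0.15 -6.8 0")

```text
t: 9.83
tool_pos: [0.4836, 0.2087, 0.303]
tool_rot: [1.209, 1.211, -1.216]
contact_force: [0.3, -0.1, -1.7]
opening: 0.0248
```

>>> drive_tool(commands="1 0 0 -0.2 0;1 0 0 -0.35 0;1 0 0 -0.35 0;1 0 0 -0.35 0;1 0 0 -0.35 0")

```text
t: 10.25
tool_pos: [0.4859, 0.2188, 0.3057]
tool_rot: [1.214, 1.206, -1.215]
contact_force: [0.6, -0.2, -1.7]
opening: 0.0249
```

```bash
python3 look.py f | head -3;python3 plan.py .4839 .228 .325; python3 - <<'E'
import cv2
s=cv2.imread("pics/scene_f.png");t=cv2.imread("pics/top_f.png")
import numpy as np
f=lambda i,x,y:cv2.resize(i[y:y+100,x:x+100],(400,400),interpolation=cv2.INTER_CUBIC)
cv2.imwrite("pics/zf.png",np.hstack([f(s,285,65),f(t,155,185)]))
E
```

```text
t 10.35
q [ 2.8350e-01 -2.0170e-01  1.7307e+00 -2.0000e-04  1.6126e+00  2.9110e-01]
tool_pos [0.4861 0.2189 0.3061]
t 10.35 q [ 0.28 -0.2   1.73 -0.    1.61  0.29] grasp [0.4861 0.2189 0.3248] open 0.0246 F [ 0.4  0.3 -1.5]
x [ 0. -0. -1.] y [ 1.    -0.008  0.   ] jawdeg -0.44
units [-0.004 -0.057 -0.228] mm [-2.2  9.1  0.2] rows 0.22556393023047105
```

View pics/zf.png

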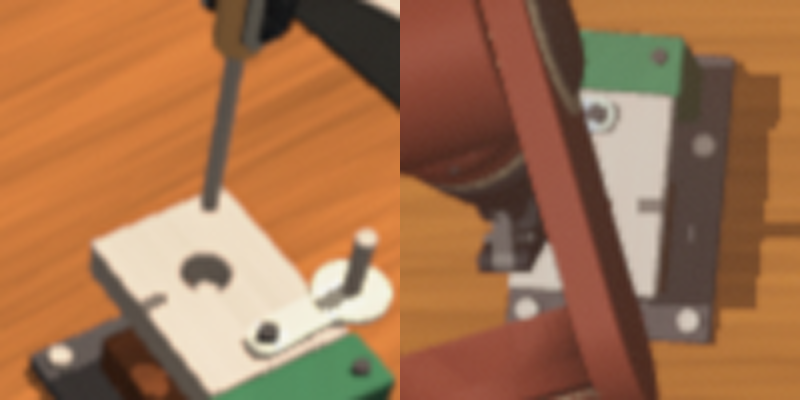

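>>> drive_tool(commands="1 0 -0.05 -0.2 0;1 0 -0.05 -0.2 0;1 0.5 -0.05 -0.2 0;1 0.5 -0.05 -0.2 0;1 0.5 -0.05 -0.2 0;1 0.5 -0.05 -0.2 0")

```text
t: 10.85
tool_pos: [0.484, 0.2279, 0.2865]
tool_rot: [1.213, 1.206, -1.214]
contact_force: [-0.5, 0.4, -0.8]
opening: 0.0253
```

```bash
cat > stem.py <<'E'
import sys
from geo import *
import look
tag=sys.argv[1];look.grab(tag)
s=cv2.imread(f"pics/scene_{tag}.png")
cv2.imwrite(f"pics/zs_{tag}.png",cv2.resize(s[70:170,285:385],(600,600),interpolation=cv2.INTER_CUBIC))
p=cloud("scene",tag);z=p[...,2]
m=(z>.13)&(np.abs(p[...,0]-.484)<.03)&(np.abs(p[...,1]-.228)<.03)
for lo in np.arange(.13,.33,.01):
    k=m&(z>=lo)&(z<lo+.01)
    if k.sum()>2:print(round(lo,2),k.sum(),np.round(np.median(p[k],0),4),np.round(np.argwhere(k).mean(0)[::-1],1))
E
python3 stem.py g;python3 plan.py .4839 .228 .305
```

```text
0.16 8 [0.4868 0.2274 0.1674] [338.9 120.1]
0.17 16 [0.4864 0.2262 0.1762] [338.8 117.8]
0.18 14 [0.4871 0.2265 0.1852] [339.6 114.6]
0.19 15 [0.4875 0.2267 0.1933] [340.3 111.6]
0.2 19 [0.487  0.2262 0.2046] [340.6 107.8]
0.21 15 [0.4881 0.2264 0.2161] [341.7 104.4]
0.22 21 [0.486  0.2266 0.2256] [342.1 100.6]
0.23 16 [0.486  0.2264 0.2353] [342.5  96.8]
0.24 17 [0.4873 0.2273 0.244 ] [343.8  93.8]
0.25 21 [0.4868 0.2264 0.2542] [344.   89.8]
0.26 16 [0.4874 0.2261 0.2641] [345.   86.1]
0.27 20 [0.4935 0.221  0.2779] [345.6  83. ]
0.28 38 [0.489  0.2186 0.284 ] [343.5  79.7]
0.29 87 [0.4907 0.2187 0.2954] [345.5  75.7]
0.3 107 [0.4935 0.2204 0.3049] [347.6  72. ]
0.31 108 [0.4923 0.2195 0.3149] [347.9  67.7]
0.32 106 [0.4851 0.2199 0.3255] [346.5  60.8]
t 10.95 q [ 0.3  -0.19  1.75  0.    1.58  0.31] grasp [0.4843 0.228  0.3059] open 0.0249 F [ 0.4  0.8 -0.9]
x [ 0.001  0.    -1.   ] y [ 1.    -0.006  0.001] jawdeg -0.34
units [ 0.023 -0.01  -0.001] mm [-0.4  0.  -0.9] rows 0.02382476875475917
```

View pics/zs_g.png

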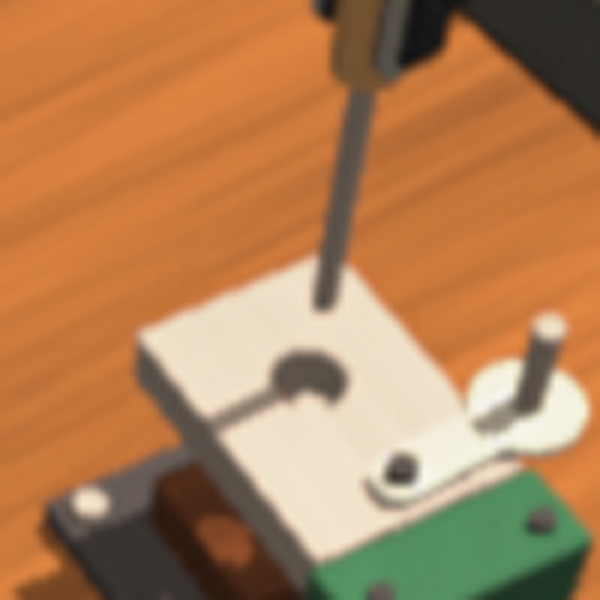

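```bash
python3 - <<'E'
from geo import *
s=cv2.imread("pics/scene_g.png").astype(int)
# stem segment pixels: dark gray vs wood; per-row centre
for z in(.17,.18,.2,.22,.24,.26):
    u,v=proj("scene",(.4839,.228,z));r=int(round(v))
    row=s[r,int(u)-10:int(u)+12];sat=row.max(1)-row.min(1)
    w=np.clip(80-sat,0,None);c=(w*np.arange(len(w))).sum()/w.sum()+int(u)-10
    print(z,round(u,2),round(v,1),"stem col",round(c,2),sat.tolist())
print("d col/mm x,y",(proj("scene",(.4849,.228,.2))-proj("scene",(.4839,.228,.2))),(proj("scene",(.4839,.229,.2))-proj("scene",(.4839,.228,.2))))
E
```

```text
0.17 338.35 118.8 stem col 336.89 [39, 39, 39, 39, 39, 39, 38, 40, 47, 30, 18, 18, 25, 40, 44, 40, 39, 42, 55, 85, 123, 144]
0.18 338.93 115.5 stem col 337.1 [91, 73, 58, 51, 43, 40, 38, 39, 45, 39, 24, 18, 20, 32, 47, 46, 64, 101, 132, 143, 144, 145]
0.2 340.14 108.7 stem col 340.52 [134, 132, 134, 137, 141, 144, 146, 138, 105, 41, 16, 18, 38, 84, 126, 137, 138, 139, 140, 140, 140, 141]
0.22 341.39 101.7 stem col 341.8 [134, 135, 134, 134, 134, 134, 135, 135, 114, 50, 17, 17, 26, 68, 123, 138, 140, 141, 143, 142, 140, 136]
0.24 342.69 94.3 stem col 343.26 [148, 146, 143, 140, 138, 140, 142, 143, 127, 71, 25, 16, 20, 45, 95, 125, 131, 129, 128, 126, 126, 129]
0.26 344.05 86.6 stem col 344.54 [137, 136, 138, 141, 142, 145, 148, 138, 99, 37, 16, 17, 31, 80, 132, 143, 142, 144, 147, 149, 149, 146]
d col/mm x,y [0.29564204 0.28498428] [ 0.37265282 -0.19264682]
```

>>> drive_tool(commands="1 0 -0.01 0.02 0;1 0.25 -0.01 0.02 0;1 0.5 -0.01 0.02 0;1 0.75 -0.01 0.02 0;1 0.85 -0.01 0.02 0;1 0.85 -0.01 0.02 0;1 0.85 -0.01 0.02 0;1 0.85 -0.01 0.02 0")

```text
t: 11.62
tool_pos: [0.4838, 0.2272, 0.2525]
tool_rot: [1.214, 1.206, -1.213]
contact_force: [-0.9, -0.3, -1.8]
opening: 0.025
```

```bash
python3 stem.py h;python3 plan.py .4836 .2275 .2135
```

```text
0.13 11 [0.486  0.2258 0.135 ] [336.4 130.6]
0.14 14 [0.4861 0.2256 0.143 ] [336.9 127.7]
0.15 12 [0.4875 0.2255 0.1551] [337.8 124.8]
0.16 16 [0.4858 0.2254 0.1632] [337.8 121.6]
0.17 16 [0.4865 0.2264 0.1753] [338.9 117.7]
0.18 13 [0.4875 0.2258 0.1851] [339.2 114.9]
0.19 16 [0.4872 0.2259 0.1945] [339.9 111.5]
0.2 16 [0.4871 0.2256 0.2048] [340.6 108.2]
0.21 18 [0.4871 0.2252 0.214 ] [341.1 104.6]
0.22 16 [0.487  0.2258 0.2254] [341.8 100.9]
0.23 8 [0.4875 0.2246 0.2327] [341.9  98.5]
0.24 30 [0.4912 0.2189 0.2446] [341.7  95.6]
0.25 46 [0.486  0.2176 0.2568] [340.7  90.8]
0.26 85 [0.4938 0.2189 0.2649] [344.3  88.6]
0.27 96 [0.493  0.2188 0.2745] [344.5  84.5]
0.28 90 [0.4908 0.2187 0.2852] [344.5  80.3]
0.29 125 [0.4811 0.2203 0.2962] [343.6  73.2]
0.3 118 [0.5    0.2212 0.3047] [347.   70.5]
0.31 68 [0.5069 0.2197 0.316 ] [350.6  68.2]
0.32 126 [0.5036 0.2168 0.3235] [349.4  64.1]
t 11.72 q [ 0.3  -0.18  1.8   0.    1.52  0.31] grasp [0.4839 0.2272 0.2716] open 0.025 F [ 0.3 -0.5 -1.2]
x [ 0.001  0.    -1.   ] y [ 1.    -0.006  0.001] jawdeg -0.34
units [ 1.453 -0.01  -0.007] mm [ -0.3   0.3 -58.1] rows 1.3933531119885625
```

View pics/zs_h.png

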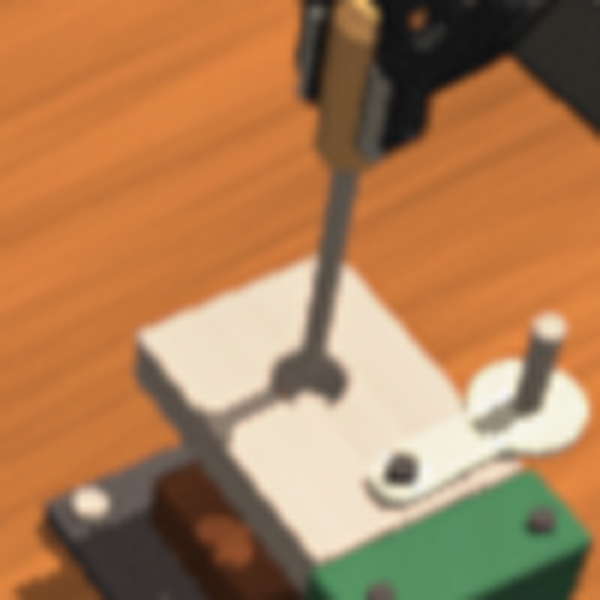

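>>> drive_tool(commands="1 0.2 -0.01 0.01 0;1 0.4 -0.01 0.01 0;1 0.6 -0.01 0.01 0;1 0.8 -0.01 0.01 0;1 1.0 -0.01 0.01 0;1 1.2 -0.01 0.01 0;1 1.35 -0.01 0.01 0;1 1.45 -0.01 0.01 0")

```text
t: 12.38
tool_pos: [0.4827, 0.2265, 0.1927]
tool_rot: [1.212, 1.207, -1.215]
contact_force: [0.5, -0.2, -2.2]
opening: 0.0246
```

>>> drive_tool(commands="1 0 0 0 0;1 0 0 0 0;1 0 0 0 0;1 0 0 0 0")

```text
t: 12.72
tool_pos: [0.4836, 0.2268, 0.1949]
tool_rot: [1.214, 1.206, -1.212]
contact_force: [0.5, 0.4, -1.8]
opening: 0.0252
```

```bash
python3 stem.py i;python3 plan.py .4836 .2275 .2135
```

```text
0.13 13 [0.4871 0.2257 0.1351] [336.5 130.8]
0.14 14 [0.4869 0.2249 0.1448] [336.8 127.7]
0.15 14 [0.487  0.2252 0.1551] [337.6 124.7]
0.16 15 [0.4873 0.2252 0.1662] [338.1 121.6]
0.17 7 [0.4875 0.225  0.1719] [338.3 119.1]
0.18 18 [0.4904 0.218  0.1868] [337.7 116.6]
0.19 35 [0.4891 0.218  0.1962] [337.2 113.1]
0.2 67 [0.4913 0.2181 0.2058] [339.1 110.1]
0.21 81 [0.4922 0.2185 0.2147] [340.2 107.1]
0.22 76 [0.4923 0.2181 0.2247] [340.6 103.6]
0.23 97 [0.4823 0.2195 0.2373] [339.3  96.8]
0.24 109 [0.4987 0.2219 0.2457] [342.7  94.3]
0.25 52 [0.5059 0.217  0.2543] [344.8  93.4]
0.26 113 [0.5049 0.2193 0.265 ] [345.7  89.2]
0.27 67 [0.4837 0.2126 0.2758] [340.7  84.4]
0.28 72 [0.4952 0.2141 0.284 ] [342.6  81.7]
0.29 112 [0.4925 0.2134 0.2951] [342.4  77.2]
0.3 58 [0.4993 0.2164 0.3029] [346.1  75.4]
0.31 12 [0.5099 0.2171 0.3138] [352.2  74.4]
0.32 16 [0.5106 0.2016 0.327 ] [346.9  71.6]
t 12.82 q [ 0.3  -0.14  1.86  0.    1.42  0.31] grasp [0.4835 0.2268 0.2135] open 0.0248 F [ 0.5  0.  -1.5]
x [ 0.001  0.    -1.   ] y [ 1.    -0.006  0.001] jawdeg -0.34
units [-0.     0.003 -0.018] mm [0.1 0.7 0. ] rows 0.01763261802302598
```

View pics/zs_i.png

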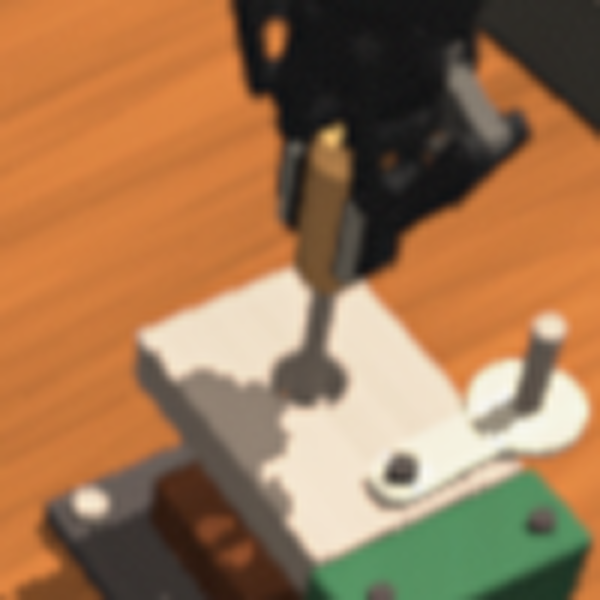

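```bash
python3 -c "
from station import ctrl
o=ctrl.get_obs();print(o['dq'],o['contact_force'])
print(ctrl.finish_job())"
```

```text
[-0.00053133  0.00043188  0.00099837 -0.00047211 -0.00100379  0.00150846] [ 0.4577045   0.04588059 -1.4861899 ]
the job is handed in; nothing more can be done
None
```

I swung the cover aside by its pin. Then I lifted the probe rod from the rack, lowered it upright through the guide hole, and handed the job in at about 12.8 s with the rod still held. No verdict was reported.

My last checks before handing in:
- **Cover:** the pictures show it swung round beside the hole. I drove the pin the full 1.6 rad of its arc, but did not measure the final angle.
- **Centring:** the scene camera's depth puts the rod's axis at about (0.484, 0.228) m, against the hole at (0.4839, 0.2280) m. The gripper's own reading was 1.2 mm lower in y, and the picture columns differed by under 1 mm. All of this is within the 6 mm limit.
- **Tip height:** about 72.5 mm, give or take 3 mm, worked out from the grasp height and the handle's lower edge. The tip itself was hidden inside the guide, so it was not seen directly.
- **Upright and still:** the rod showed no visible tilt, joint speeds were at most 0.0015 rad/s, and the fingers held the handle at 25 mm opening with 50 N grip.
- **Contact:** the force on the tool was steady at about 1.5 N downward, which fits the rod's weight, with no sign of it touching the fixture.
- **Other things on the bench:** I saw nothing knocked over or out of place in the pictures I viewed, but did not measure their positions again.

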